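# Hold the amber colour cell in the viewer's light

### The arm

A 6-joint arm with a two-finger parallel gripper is mounted at the origin on the work surface. World frame = base frame: x ahead of the robot, y to its left, z up, the work surface at z = 0. Lengths are in mm, angles in rad, forces in N, time in s.
With the tool pointing down it reaches from about 350 to 875 mm from the base axis. Payload 4.2 kg.
Tool frame: the origin (TCP) lies between the finger pads; the fingertips stand 25 mm ahead of it and the grasp point (between the pads) lies 6 mm ahead of it; z points along the fingers, y is the line along which they close (so a half turn about z gives the same grasp; the last joint's range is limited). The gripper opens to 85 mm and grips with 20 to 120 N. Pads are 22 mm wide; open, the fingers measure 114 mm over their backs; the gripper's body (76 mm by 85 mm) begins 54 mm behind the grasp point. The pads swing forward as they close: fully open they stand 13 mm farther back than shut.
Start: joints at [-0.934, 0.385, 0.008, 0, -1.194, -0.259], TCP at [230.562, -580.896, 256.312] pointing down, gripper open.
Joint ranges: [-3.14, 3.14], [-1.21, 2.06], [-1.07, 1.41], [-3.16, 2.05], [-2.99, -0.16], [-3.1, 3.1]. Speed limits (rad/s): [2.79, 2.79, 3.14, 3.14, 3.14, 3.14].

### API

Orientations are given as a unit quaternion [x, y, z, w].
In Python, from bench import arm gives the robot as it stands.
- The arm moves only by the shell command python3 -m pendant 'ROWS'. ROWS is JSON, a list of rows, each a list of 7 numbers: the shift along the tool's x, y, z in m, then the turn, a rotation vector about the tool's x, y, z in degrees, then the finger opening in m, from 0 to 0.0854. In form: [[x, y, z, wx, wy, wz, fingers], ...]. A call has 1 to 12 rows; each row shifts and turns the commanded pose from where the row before left it, along the tool's axes as they then stand; what a row does not reach is not made up. A row lasts 1/10 s, in which the tool goes at most 50 mm and 8.59 degrees, less where a joint would pass 70% of its speed; a pose out of reach is approached as far as the arm can. A call is refused whole if a number of a shift passes 0.05 or a number of a turn 8.59, either way. A call with a gripper value outside its range is refused whole. The fingers move at their own pace and stop on an object; the grip force is fixed at half the most. Time passes only in rows, so rows that do not move let the fingers close. It gives the time, the measured TCP pose, the force, the opening and the grip force at its end, in the units of the state.
- arm.read_state(): the state, without advancing time (a new reading comes with each control period).
- arm.get_image(name): name is "scene" or "top" or "wrist"; returns a dict with "image" (420x560x3 uint8, red, green, blue), "fx", "fy", "cx", "cy" (pixels), "k1" (the pictures are not rectified: a ray, as slopes to the right and down, at radius r is drawn at 1 + k1 r^2 times it, then the intrinsics apply), "xyz" and "rotation" of the camera in the world. Camera axes: x right, y down, z forward; pixel columns grow to the right and rows downward; lengths in mm; the calibration is good to about 2 mm. A picture is of the moment at which its call begins. There is no depth.
- arm.job_done(): hands the job in; it is judged then, once.
The state is a dict: "clock": time; "joints": joint angles; "joint_vel": joint speeds; "joint_efforts": joint torques, N m; "position": TCP position; "ee_rot": TCP orientation; "contact_force": force on the tool from outside, world axes, zero at the start; "wrist_torque": the same for the moment, N m; "gripper_width": finger opening in mm; "grasp_force": force on a finger pad.
Only numpy, scipy, OpenCV 4.12 (cv2) and the standard library are available. Lean on these libraries where they do the work, as an engineer would, in place of code of your own. Each camera call takes 0.05 s, during which the arm holds its last target. There are 200 camera calls.

### The job

Pick up the amber colour cell by its two white frosted faces only, keeping the fingers off its polished glass and cap; lifted clear, tip it to about 30 degrees from upright, keep it there for a second so the light shows up any dust, and bring it level again. Then hold it upright in the viewer's light beam, about midway between lamp and screen, with the beam passing straight through the middle of its two polished faces, and finish while still holding it there. Do not bump the viewer, and leave the other cells and everything else alone.

Things in the scene. Friction and masses are not known exactly. Their poses are not given: they have to be found in the camera images.
- amber: amber colour cell standing loose and upright on the rack, 46 x 34 x 78 mm, about 0.14 kg, any yaw (a half turn makes no difference). Origin at the centre of its underside, z up; its x runs through the two polished clear faces (46 mm apart), its y through the two frosted white faces (34 mm apart)
- amber_frosted: the amber cell's two frosted faces, the only place to grip: opaque white plates, 34 mm apart outside along y, each 40 mm wide along x, from 4 to 66 mm above the underside. Same origin and axes as amber
- amber_glass: the amber cell's glass and cap, not to be touched: clear amber glass 46 mm along x, 28 mm along y, so it stands 3 mm proud of the white plates at both x ends; on top a black cap 30 x 20 mm, 66 to 78 mm up. Same origin and axes as amber
- amber_mid (a point): centre of the amber cell's polished windows, 35 mm above its underside; axes as amber
- green: green colour cell, same size and build as the amber cell (46 x 34 x 78 mm), same origin and axes; must stay standing where it is
- blue: blue colour cell, same size and build as the amber cell (46 x 34 x 78 mm), same origin and axes; must stay standing where it is
- rack: fixed low wooden board topped with cork, 120 x 380 x 14 mm (its long side along its y), on which the three cells stand in a row 115 mm apart, in any order; origin at the centre of its underside, so the cells' undersides are 14 mm above the table
- viewer: fixed colour viewer: green base 290 x 90 x 12 mm, long side along its x; at its -x end a black lamp head (60 x 60 mm, 100 to 160 mm above the table), at its +x end a white screen (80 x 80 mm, 90 to 170 mm above the table), free gap of 165 mm between. The thin beam runs level along x from lamp to screen. Origin under the base centre, z up
- beam_mid (a point): middle of the light beam, halfway between lamp and screen, 130 mm above the table; its x axis is the beam's direction, z up
- mug: blue mug, 80 mm wide, 90 mm high, handle at its +y; origin under its centre; bystander
- cane_coil: ring of cane, 150 mm across, 18 mm high, lying flat; origin under its centre; bystander
- glue: white bottle with a red cap, 60 mm wide, 160 mm high; origin under its centre; bystander
- tin: steel tin, 70 mm wide, 70 mm high; origin under its centre; bystander
- brush: brush lying flat, about 200 mm long; bystander

How it is judged:
By the outcome, as a careful person would: the job done as asked, in the order asked, and still so for the second after the job is handed in, while the arm keeps its last pose, push and grip.
It also fails if it takes over 45 s, if anything falls off the work surface, if the arm or the gripper's body presses on something with over 40 N, if the wrist force passes 120 N, or if a joint passes its speed limit or range.

## Working session

There is one attempt and no reset: what is moved stays moved. The work goes in short steps, Python scripts to look and compute and a shell command to move; the robot and the scene stay as the last step left them, time stands still between calls to the robot, and variables do not carry over. Pictures are saved under pics/ and viewed, at most 10 in all, crops included, and the job is handed in when it is done.

```bash
mkdir -p pics; ls; cat > h.py <<'E'
import numpy as np, cv2, pickle
from bench import arm
from scipy.spatial.transform import Rotation as R
def snap(n,f):
    d=arm.get_image(n); pickle.dump(d,open(f'pics/{f}.pkl','wb')); cv2.imwrite(f'pics/{f}.png',d['image'][:,:,::-1]); return d
def load(f): return pickle.load(open(f'pics/{f}.pkl','rb'))
def rot(d):
    r=np.array(d['rotation'],float)
    return R.from_quat(r).as_matrix() if r.size==4 else r.reshape(3,3)
def ray(d,u,v):
    K=np.array([[d['fx'],0,d['cx']],[0,d['fy'],d['cy']],[0,0,1.]])
    p=cv2.undistortPoints(np.array([[[u,v]]],float),K,np.array([d['k1'],0,0,0.]))[0,0]
    return np.array(d['xyz'],float),rot(d)@np.array([p[0],p[1],1.])
def plane(d,u,v,z):
    o,r=ray(d,u,v); return o+r*(z-o[2])/r[2]
def tri(obs):
    A=np.zeros((3,3));b=np.zeros(3);L=[]
    for d,u,v in obs:
        o,r=ray(d,u,v); r/=np.linalg.norm(r); P=np.eye(3)-np.outer(r,r); A+=P;b+=P@o;L.append((o,P))
    x=np.linalg.solve(A,b); return x,[np.linalg.norm(P@(x-o)) for o,P in L]
E
python3 - <<'E'
from h import *
for n in ('scene','top'):
    d=snap(n,n+'0'); print(n,d['fx'],d['cx'],d['cy'],d['k1'],d['xyz'],rot(d).round(3).tolist())
a,b=load('scene0')['image'],load('top0')['image']
print(arm.read_state())
E
```

```text
pics
scene 470.906650110415 279.53704450386203 208.15161640800486 -0.11578355809041486 [1728.04588234  472.49273265  963.9660506 ] [[-0.387, 0.527, -0.756], [0.922, 0.233, -0.31], [0.013, -0.817, -0.576]]
top 533.4792425349376 275.9294636619565 210.70857550031752 -0.10612932369245093 [ 265.11455015   22.62079356 1921.23920443] [[-0.093, -0.974, 0.205], [-0.996, 0.092, -0.015], [-0.004, -0.205, -0.979]]
{'clock': 0.1, 'joints': array([-9.34394278e-01,  3.85476765e-01,  6.78951946e-03, -4.23898563e-04,
       -1.19401122e+00, -2.58659140e-01]), 'joint_vel': array([ 0.00065253, -0.00184217,  0.00353713,  0.00287599,  0.00201853,
       -0.00049274]), 'joint_efforts': array([-1.40699620e-03, -3.93319631e+01,  1.88930047e+01,  4.19798657e+00,
       -2.60395325e-03,  1.73845716e-06]), 'position': array([ 230.3959316 , -580.48569603,  255.34490315]), 'ee_rot': array([-1.87673669e-01,  9.82230956e-01,  9.42657807e-04, -2.33959794e-04]), 'contact_force': array([-0.11770248, -0.13542724, -1.23012446]), 'wrist_torque': array([ 0.01937701, -0.04646727,  0.00601233]), 'grasp_force': 0.0, 'gripper_width': 85.59621388075351}
```

View pics/scene0.png

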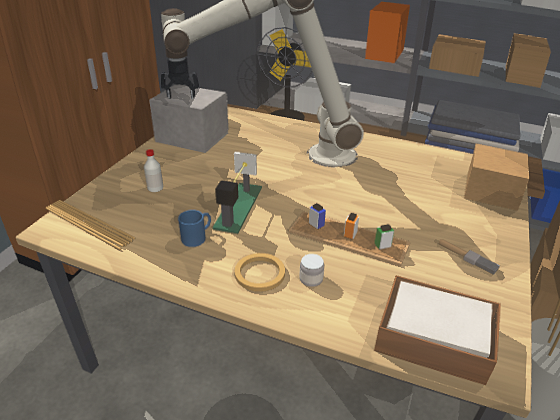

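View pics/top0.png

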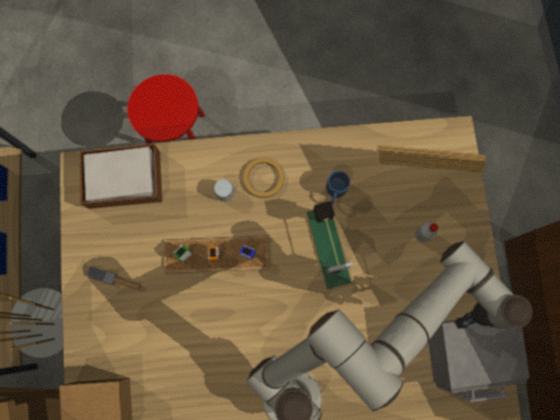

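The pictures show the amber cell in the middle of the rack, at top (213,253) and scene (351,227). In the top view the lamp is at (324,211) and the screen at (340,267). Next I'll get rough positions.

```bash
python3 - <<'E'
from h import *
t,s=load('top0'),load('scene0')
print('amber',tri([(t,213,252),(s,351,220)]), plane(t,213,250,90))
print('green',plane(t,182,252,90),'blue',plane(t,248,251,90))
print('lamp',tri([(t,324,211),(s,227,190)]), 'screen',plane(t,340,267,170),'base ends',plane(t,322,211,12),plane(t,338,284,12))
print('mug',plane(t,338,183,90),'tin',plane(t,223,188,70),'glue',plane(t,433,228,160),'block',plane(t,480,350,150))
st=arm.read_state(); print(R.from_quat(st['ee_rot']).as_matrix().round(3).tolist())
d=snap('wrist','w0'); T=R.from_quat(st['ee_rot']).as_matrix()
print('cam in tool',T.T@(np.array(d['xyz'])-st['position']),(T.T@rot(d)).round(3).tolist(),d['fx'])
E
```

```text
amber (array([525.26440579, 226.60096139,  72.12841765]), [np.float64(0.3737796110972626), np.float64(0.37377961109720703)]) [529.7941382  223.77617215  90.        ]
green [532.66247153 331.74510487  90.        ] blue [515.14531401 103.25545989  90.        ]
lamp (array([ 620.21422988, -166.82072093,  139.42610575]), [np.float64(1.9247085980289151), np.float64(1.924708598028926)]) screen [ 422.96032245 -197.02359192  170.        ] base ends [ 647.17214549 -174.97870243   12.        ] [ 377.53302006 -202.77554193   12.        ]
mug [ 727.17112811 -234.8281488    90.        ] tin [752.50118769 174.70263119  70.        ] glue [ 523.9486272  -527.74155239  160.        ] block [ 106.69984594 -629.31189777  150.        ]
[[-0.93, -0.369, -0.001], [-0.369, 0.93, 0.002], [0.0, 0.002, -1.0]]
cam in tool [  74.40945234    1.77528546 -119.78942319] [[0.001, -0.956, -0.292], [1.0, 0.001, -0.001], [0.001, -0.292, 0.956]] 344.3580607374077
```

```bash
python3 -m pendant '[[0,0,-0.05,0,0,0,0.0854],[0,0,-0.05,0,0,0,0.0854],[-0.045,0.020,0,0,0,0,0.0854],[-0.045,0.020,0,0,0,0,0.0854],[-0.045,0.020,0,0,0,0,0.0854],[-0.045,0.020,0,0,0,0,0.0854],[-0.045,0.020,0,0,0,0,0.0854],[-0.045,0.020,0,0,0,0,0.0854],[-0.045,0.020,0,0,0,0,0.0854],[-0.045,0.020,0,0,0,0,0.0854],[-0.045,0.020,0,0,0,0,0.0854],[0,0,0,0,0,0,0.0854]]' && python3 -c "
from h import *
snap('wrist','w1')"
```

```text
clock: 1.35
position: [543.8, -260.1, 354.8]
ee_rot: [-0.191, 0.982, 0.001, -0.0]
contact_force: [-0.7, -0.0, -0.8]
gripper_width: 85.4
grasp_force: 0.0
```

```bash
python3 -m pendant '[[-0.018,0.045,0,0,0,0,0.0854],[-0.018,0.045,0,0,0,0,0.0854],[-0.018,0.045,0,0,0,0,0.0854],[0,0,0,0,0,0,0.0854]]' && python3 -c "
from h import *
a=snap('wrist','w2')['image'];b=load('w1')['image']
v=np.hstack([b,a])[:,:,::-1]; cv2.imwrite('pics/w12.png',cv2.resize(v,(800,300),interpolation=cv2.INTER_AREA))"
```

```text
clock: 1.8
position: [540.4, -115.4, 356.6]
ee_rot: [-0.19, 0.982, 0.0, 0.0]
contact_force: [0.0, -0.4, -0.2]
gripper_width: 85.6
grasp_force: 0.0
```

View pics/w12.png

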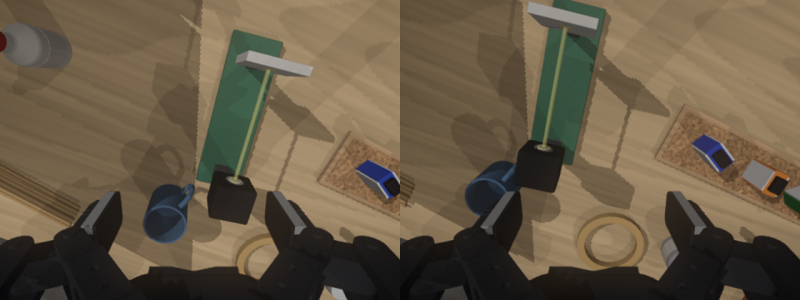

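The pictures show the viewer in both wrist views. In full-resolution pixels the beam runs from about (332,253) to (375,98) in w1, and from about (203,207) to (232,40) in w2. The blue and amber cells sit at the right of w2. Next I'll fit the beam in 3D.

```bash
python3 - <<'E'
from h import *
P=[]
vis=[]
for f,(a,b) in {'w1':((332,253),(375,98)),'w2':((203,207),(232,40))}.items():
    d=load(f); im=d['image'].astype(int); pts=[]
    for v in range(min(a[1],b[1])-8,max(a[1],b[1])+9):
        c=a[0]+(v-a[1])*(b[0]-a[0])/(b[1]-a[1]); lo=int(c-14); w=im[v,lo:lo+29]
        s=w[:,0]-np.median(w[:,0])   # red stands out from green base
        s=np.clip(w[:,0]+w[:,1]-2*w[:,2]-60,0,None)*(w[:,1]>=w[:,0]-25)
        if s.max()>20: 
            s=s*(s>s.max()*.5); pts.append((lo+(s*np.arange(29)).sum()/s.sum(),v,s.max()))
    pts=np.array(pts); 
    k=np.polyfit(pts[:,1],pts[:,0],1)
    for _ in range(3):
        e=abs(np.polyval(k,pts[:,1])-pts[:,0]); g=e<1.5; k=np.polyfit(pts[g,1],pts[g,0],1)
    vs=pts[g,1]; print(f,len(pts),g.sum(),vs.min(),vs.max(),np.polyval(k,[vs.min(),vs.max()]))
    va,vb=vs.min(),vs.max()
    o,r1=ray(d,np.polyval(k,va+5),va+5); _,r2=ray(d,np.polyval(k,vb-5),vb-5)
    n=np.cross(r1,r2); P.append((n/np.linalg.norm(n),o))
    x0=max(0,int(a[0]-60)); y0=max(0,b[1]-35)
    vis.append(cv2.resize(d['image'][y0:y0+250,x0:x0+170,::-1],None,fx=2.3,fy=2.3)); print('crop',x0,y0)
h=min(v.shape[0] for v in vis); cv2.imwrite('pics/beam.png',np.hstack([v[:h] for v in vis]))
n=np.array([p[0] for p in P]); b=np.array([p[0]@p[1] for p in P])
dr=np.cross(n[0],n[1]); dr/=np.linalg.norm(dr); p=np.linalg.lstsq(n,b,rcond=None)[0]
for x in (420,520,600): print(p+dr*(x-p[0])/dr[0])
print(dr,np.degrees(np.arccos(abs(n[0]@n[1]))))
E
```

```text
w1 154 123 97.0 246.0 [374.55438452 337.87271039]
crop 272 63
w2 22 21 38.0 205.0 [232.0940977  200.59788924]
crop 143 5
[ 420.         -198.00066187  127.19295933]
[ 520.         -180.78316145  142.75758986]
[ 600.         -167.00916111  155.20929429]
[-0.97410658 -0.1677168  -0.15161609] 23.89391770709093
```

View pics/beam.png

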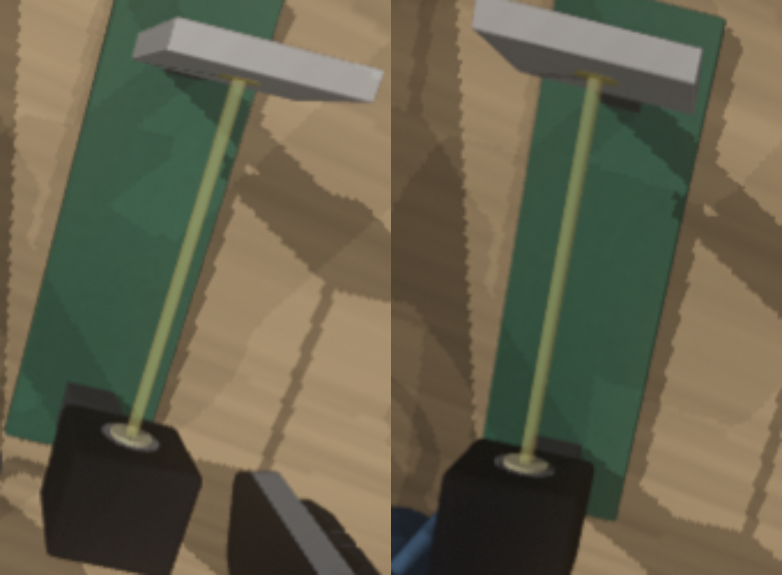

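The beam is crisp against the green base in both crops. It ends at (375,99) and (329,250) in w1, and at (231,40) and (203,203) in w2. I'll refit it with the red channel.

```bash
cat > beam.py <<'E'
from h import *
def beam(specs):
    P=[];ends=[]
    for f,(a,b) in specs.items():
        d=load(f); im=d['image'].astype(float); pts=[]
        for v in range(b[1]+6,a[1]-8):
            c=a[0]+(v-a[1])*(b[0]-a[0])/(b[1]-a[1]); lo=int(round(c))-5; w=im[v,lo:lo+11]
            s=np.clip(w[:,0]-w[:,2],0,None); s=s-np.percentile(s,30); s=np.clip(s,0,None); s*=s>s.max()*.4
            if s.max()>15: pts.append(((lo+(s*np.arange(11)).sum()/s.sum()),v))
        pts=np.array(pts); k=np.polyfit(pts[:,1],pts[:,0],2)
        for _ in range(4):
            e=abs(np.polyval(k,pts[:,1])-pts[:,0]); g=e<max(.6,1.5*np.median(e)); k=np.polyfit(pts[g,1],pts[g,0],2)
        print(f,g.sum(),len(pts),'rms',(e[g]**2).mean()**.5, np.polyval(k,[a[1],b[1]]))
        Rs=np.array([ray(d,np.polyval(k,v),v)[1] for v in pts[g,1]]); Rs/=np.linalg.norm(Rs,axis=1)[:,None]
        n=np.linalg.svd(Rs)[2][2]; P.append((n,np.array(d['xyz'],float)))
        ends.append([(d,np.polyval(k,v),v) for v in (a[1],b[1])])
    n=np.array([p[0] for p in P]); b=np.array([p[0]@p[1] for p in P])
    _,_,V=np.linalg.svd(n); dr=V[2]; p=np.linalg.lstsq(n,b,rcond=None)[0]
    for x in (430,520,600): print(p+dr*(x-p[0])/dr[0])
    print(dr)
    for i,nm in ((0,'lamp'),(1,'screen')): print(nm,tri([e[i] for e in ends]),[plane(*e[i],130).round(1) for e in ends])
if __name__=='__main__': beam({'w1':((329,250),(375,99)),'w2':((203,203),(231,40))})
E
python3 beam.py
```

```text
w1 137 137 rms 0.14526035892730135 [328.94582428 375.11082209]
w2 149 149 rms 0.13642369958812964 [201.45680306 231.22710992]
[ 430.         -196.21681799  132.81324925]
[ 520.         -182.15480982  132.75384331]
[ 600.         -169.65524701  132.70103803]
[ 9.88012647e-01  1.54371577e-01 -6.52153588e-04]
lamp (array([ 590.67076027, -171.14301928,  132.77390134]), [np.float64(0.49239413740806215), np.float64(0.4923941374080492)]) [array([ 592.1, -170.1,  130. ]), array([ 591.1, -171.4,  130. ])]
screen (array([ 433.04942383, -195.72428167,  132.72912079]), [np.float64(0.11102745958728559), np.float64(0.11102745958727307)]) [array([ 432.8, -195. ,  130. ]), array([ 432.6, -196.2,  130. ])]
```

```bash
python3 -m pendant '[[-0.0215,0.0425,0.009,0,0,0,0.0854],[-0.0215,0.0425,0.009,0,0,0,0.0854],[-0.0215,0.0425,0.009,0,0,0,0.0854],[-0.0215,0.0425,0.009,0,0,0,0.0854],[-0.0215,0.0425,0.009,0,0,0,0.0854],[-0.0215,0.0425,0.009,0,0,0,0.0854],[0,0,0,0,0,0,0.0854]]' && python3 -c "
from h import *
snap('wrist','w3')"
```

```text
clock: 2.55
position: [567.0, 168.5, 299.8]
ee_rot: [-0.189, 0.982, -0.0, -0.002]
contact_force: [-0.1, -0.7, -0.2]
gripper_width: 85.8
grasp_force: 0.0
```

```bash
python3 -m pendant '[[-0.017,0.042,0,0,0,0,0.0854],[-0.017,0.042,0,0,0,0,0.0854],[0,0,0,0,0,0,0.0854]]' && python3 -c "
from h import *
a=snap('wrist','w4')['image'];b=load('w3')['image']
v=np.hstack([b,a])[:,:,::-1]; cv2.imwrite('pics/w34.png',cv2.resize(v,(800,300),interpolation=cv2.INTER_AREA))"
```

```text
clock: 2.9
position: [568.2, 258.2, 301.8]
ee_rot: [-0.188, 0.982, 0.0, 0.0]
contact_force: [0.1, -0.8, -1.1]
gripper_width: 85.6
grasp_force: 0.0
```

View pics/w34.png

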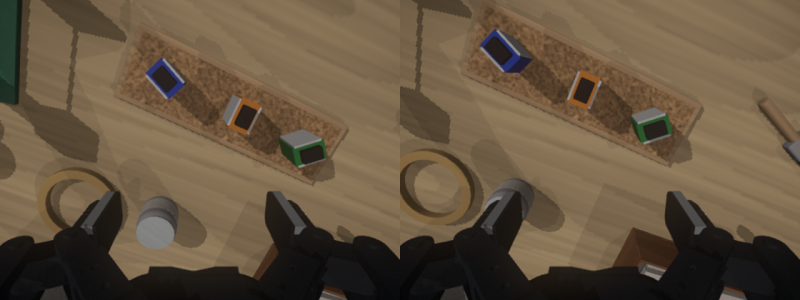

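The amber cell is at full-resolution (339,162) in w3 and (258,126) in w4, with its cap in view. I'll enlarge both.

```bash
python3 - <<'E'
from h import *
o=[]
for f,c in (('w3',(335,162)),('w4',(258,126))):
    d=load(f); im=d['image'][c[1]-33:c[1]+33,c[0]-33:c[0]+33,::-1]; o.append(cv2.resize(im,(396,396),interpolation=cv2.INTER_NEAREST))
cv2.imwrite('pics/amb.png',np.hstack(o))
E
```

```text
(no output)
```

View pics/amb.png

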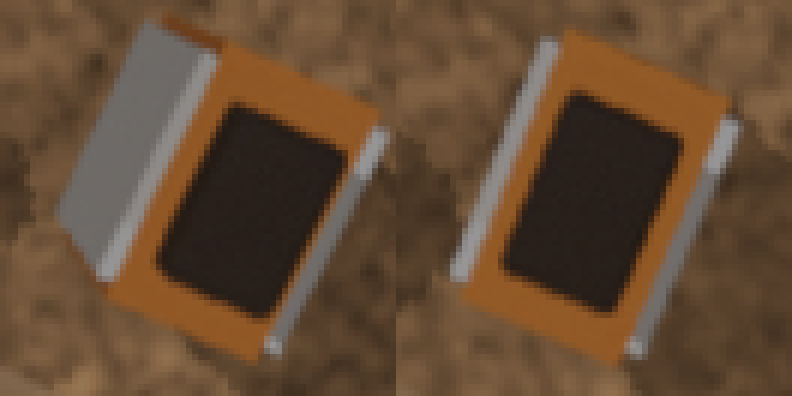

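```bash
python3 - <<'E'
from h import *
C=[]
for f,c in (('w3',(335,162)),('w4',(258,126))):
    d=load(f); im=d['image'].astype(int); x0,y0=c[0]-33,c[1]-33
    w=im[y0:y0+66,x0:x0+66]; m=((w.max(2)<58)).astype(np.uint8)
    n,l,s,ce=cv2.connectedComponentsWithStats(m); i=1+np.argmin([np.hypot(*(ce[k]-[34,34]))-0.02*s[k,4] for k in range(1,n)])
    cn=max(cv2.findContours((l==i).astype(np.uint8),0,1)[0],key=cv2.contourArea)
    r=cv2.minAreaRect(cn); b=cv2.boxPoints(r)+[x0,y0]
    ctr=np.array(r[0])+[x0,y0]; print(f,s[i],r,ctr,ce[i]+[x0,y0])
    q=np.array([plane(d,*p,92) for p in b]); 
    e=[q[1]-q[0],q[2]-q[1]]; L=[np.linalg.norm(x) for x in e]; E=e[int(np.argmax(L))]
    print(' sides',np.round(L,1),'yaw',np.degrees(np.arctan2(E[1],E[0]))%180,'ctr',q.mean(0))
    # amber top: orange|dark mask
    hsv=cv2.cvtColor(w.astype(np.uint8),cv2.COLOR_RGB2HSV); o=((hsv[...,1]>175)&(hsv[...,2]>100)).astype(np.uint8)
    cn=max(cv2.findContours(o,0,1)[0],key=cv2.contourArea); r2=cv2.minAreaRect(cn); q=np.array([plane(d,*(p+np.array([x0,y0])),80) for p in cv2.boxPoints(r2)])
    e=[q[1]-q[0],q[2]-q[1]]; L=[np.linalg.norm(x) for x in e]; E=e[int(np.argmax(L))]
    print(' glass sides',np.round(L,1),'yaw',np.degrees(np.arctan2(E[1],E[0]))%180,'ctr',q.mean(0))
    C.append((d,*ctr))
print(tri(C))
t=arm.read_state(); print(t['position'],R.from_quat(t['ee_rot']).as_matrix().round(4).tolist())
E
```

```text
w3 [ 27  18  30  35 632] ((41.10000228881836, 34.80000305175781), (20.57182502746582, 30.857738494873047), 26.56505012512207) [343.10000229 163.80000305] [343.22468354 163.67246835]
 sides [29. 20.] yaw 177.73927906507743 ctr [522.81175436 227.22759734  92.        ]
 glass sides [45.4 37.4] yaw 179.5216265320628 ctr [523.0093283  224.11549903  80.        ]
w4 [ 18  16  29  36 619] ((32.230770111083984, 33.346153259277344), (19.923078536987305, 31.230772018432617), 22.61986541748047) [257.23077011 126.34615326] [257.28756058 126.32956381]
 sides [28.7 18.3] yaw 177.70883375487676 ctr [522.79989389 228.18969956  92.        ]
 glass sides [45.7 27.5] yaw 176.93112182172646 ctr [522.88459827 228.02215039  80.        ]
(array([522.91639224, 228.12534584,  88.36891983]), [np.float64(0.010801691857044882), np.float64(0.010801691857227042)])
[568.04765292 256.30467644 301.94584089] [[-0.9295, -0.3689, -0.0004], [-0.3689, 0.9295, -0.0005], [0.0005, -0.0004, -1.0]]
```

```bash
python3 -m pendant '[[0.0262,-0.0052,0,0,0,0,0.065],[0.0262,-0.0052,0,0,0,0,0.065],[0,0,0.04,0,0,8.08,0.065],[0,0,0.04,0,0,8.08,0.065],[0,0,0.04,0,0,8.08,0.065],[0,0,0,0,0,0,0.065],[0,0,0,0,0,0,0.065]]' && python3 - <<'E'
from h import *
P=[];Q=[];G=[]
for i in range(4):
    d=arm.get_image('wrist'); s=arm.read_state(); P.append(s['position']);Q.append(s['ee_rot']);G.append(d['xyz'])
T=R.from_quat(Q).mean().as_matrix(); p=np.mean(P,0)
print(np.std(P,0),p,T.round(4).tolist(),np.degrees(np.arctan2(T[1,0],T[0,0])))
print('tool shift to cell',T.T@(np.array([522.9,228.0,60])-p))
snap('wrist','w5')
E
```

```text
clock: 3.65
position: [523.6, 225.9, 183.3]
ee_rot: [0.022, 1.0, -0.0, 0.0]
contact_force: [0.2, -0.4, 0.8]
gripper_width: 64.9
grasp_force: 0.0
[0.18438317 0.38274901 0.2115158 ] [524.17693624 227.3832766  184.93221988] [[-0.999, 0.0441, 0.004], [0.0441, 0.999, 0.0022], [-0.0039, 0.0024, -1.0]] 177.47017119375425
tool shift to cell [  1.7954501    0.26012955 124.92709542]
```

View pics/w5.png

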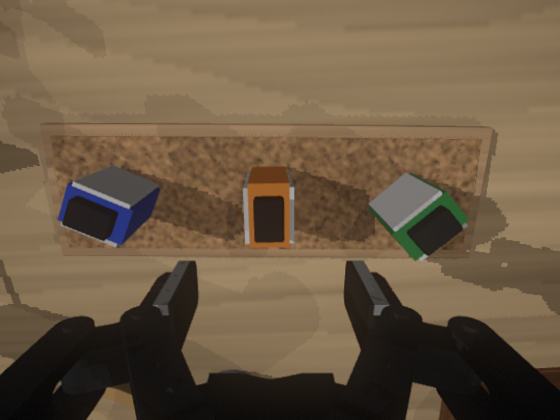

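The amber cell is centred between the fingers: cell column about 269, finger midpoint about 270. I'll check its height and x with this extra view.

```bash
python3 - <<'E'
from h import *
d=load('w5'); w=d['image'][160:260,235:305].astype(int); m=(w.max(2)<58).astype(np.uint8)
cn=max(cv2.findContours(m,0,1)[0],key=cv2.contourArea); r=cv2.minAreaRect(cn); c=np.array(r[0])+[235,160]; print(r,c)
b=cv2.boxPoints(r)+[235,160]; q=np.array([plane(d,*p,92) for p in b]); print(q.mean(0),np.linalg.norm(np.diff(q,axis=0),axis=1))
e=q[1]-q[0];print(np.degrees(np.arctan2(e[1],e[0]))%90)
o=[(load('w3'),343.1,163.8),(load('w4'),257.23,126.35),(d,*c)]
print(tri(o),tri(o[::2]),tri(o[1:]))
# cork: rack near front corners
E
```

```text
((33.5, 59.0), (44.0, 29.0), 90.0) [268.5 219. ]
[521.97967637 228.23294178  92.        ] [18.54438914 30.3690071  19.30550817]
87.45476926832644
(array([522.92630951, 228.14520072,  88.33325827]), [np.float64(0.010914184047285736), np.float64(0.02436985935805279), np.float64(0.03157606352237485)]) (array([522.94635308, 228.1624679 ,  88.27219646]), [np.float64(0.016400164358941312), np.float64(0.016400164358933638)]) (array([522.90561582, 228.15163427,  88.42568637]), [np.float64(0.02486968091289585), np.float64(0.02486968091288701)])
```

```bash
python3 -m pendant '[[0.0013,0.0005,0.04,0,0,0,0.065],[0,0,0.04,0,0,0,0.065],[0,0,0.025,0,0,0,0.065],[0,0,0.015,0,0,0,0.065],[0,0,0.004,0,0,0,0.065],[0,0,0,0,0,0,0.065]]' && python3 - <<'E'
from h import *
P=[]
for i in range(3):
    snap('wrist','w6'); P.append(arm.read_state()['position'])
print(np.mean(P,0))
E
```

```text
clock: 4.5
position: [521.7, 228.4, 58.7]
ee_rot: [0.022, 1.0, 0.0, 0.0]
contact_force: [-0.7, 1.1, -0.6]
gripper_width: 64.9
grasp_force: 0.0
[522.14078537 228.6436823   59.66781558]
```

View pics/w6.png

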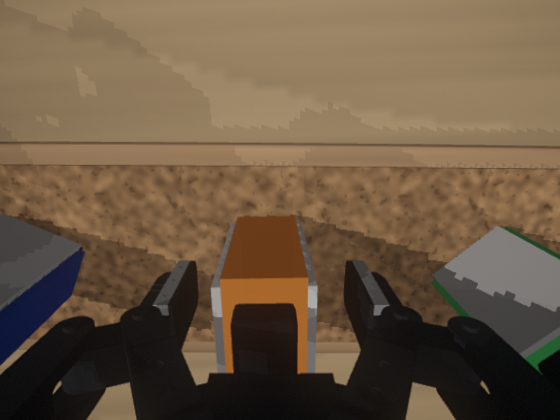

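The cell stands between the pads about 5 px (1.5 mm) to the left of centre, so I'll centre on it and close.

```bash
python3 -m pendant '[[0,-0.0014,0,0,0,0,0.065],[0,0,0,0,0,0,0.045],[0,0,0,0,0,0,0.038],[0,0,0,0,0,0,0.02],[0,0,0,0,0,0,0.02],[0,0,0,0,0,0,0.02],[0,0,0,0,0,0,0.02]]' && python3 - <<'E'
from h import *
P=[];Z=[]
for i in range(4):
    snap('wrist','w7'); s=arm.read_state(); P.append(s['position']); Z.append(s['ee_rot'])
T=R.from_quat(Z).mean().as_matrix()
print(np.mean(P,0),T.round(4).tolist(),s['grasp_force'],s['gripper_width'],s['contact_force'])
E
```

```text
clock: 5.35
position: [521.6, 226.8, 58.9]
ee_rot: [0.022, 1.0, 0.0, 0.0]
contact_force: [-0.0, -0.2, 5.4]
gripper_width: 33.1
grasp_force: 59.8
[521.61325478 226.83351033  58.85587751] [[-0.999, 0.0449, 0.0009], [0.0449, 0.999, 0.0004], [-0.0009, 0.0005, -1.0]] 59.78316843509674 33.72824206175638 [-0.23506815  0.11073284  5.43812772]
```

```bash
python3 -m pendant '[[0,0,-0.008,0,0,0,0.02],[0,0,-0.02,0,0,0,0.02],[0,0,-0.035,0,0,0,0.02],[0,0,-0.04,0,0,0,0.02],[0,0,-0.04,0,0,0,0.02],[0,0,-0.035,0,0,0,0.02],[0,0,-0.02,0,0,0,0.02],[0,0,0,0,0,0,0.02],[0,0,0,0,0,0,0.02]]'
```

```text
clock: 6.45
position: [520.4, 226.3, 255.4]
ee_rot: [0.023, 1.0, -0.0, -0.001]
contact_force: [-0.7, 0.5, -1.2]
gripper_width: 33.5
grasp_force: 59.5
```

```bash
python3 -m pendant '[[0,0,0,0,-2,0,0.02],[0,0,0,0,-4,0,0.02],[0,0,0,0,-5,0,0.02],[0,0,0,0,-6,0,0.02],[0,0,0,0,-6,0,0.02],[0,0,0,0,-5,0,0.02],[0,0,0,0,-2,0,0.02],[0,0,0,0,0,0,0.02],[0,0,0,0,0,0,0.02],[0,0,0,0,0,0,0.02]]'; python3 -c "
from h import *
snap('wrist','w8');snap('scene','s8');s=arm.read_state();T=R.from_quat(s['ee_rot']).as_matrix();print(np.degrees(np.arccos(-T[2,2])),s['grasp_force'],s['gripper_width'])"
```

```text
clock: 7.45
position: [521.8, 226.9, 256.1]
ee_rot: [0.022, 0.966, -0.006, 0.258]
contact_force: [0.2, -0.2, -1.1]
gripper_width: 33.5
grasp_force: 59.6
29.987867204347864 59.58035051822662 33.73854765600311
```

```bash
python3 -m pendant '[[0,0,0,0,0,0,0.02],[0,0,0,0,0,0,0.02],[0,0,0,0,0,0,0.02],[0,0,0,0,0,0,0.02],[0,0,0,0,0,0,0.02],[0,0,0,0,0,0,0.02],[0,0,0,0,0,0,0.02],[0,0,0,0,0,0,0.02],[0,0,0,0,0,0,0.02],[0,0,0,0,0,0,0.02],[0,0,0,0,0,0,0.02],[0,0,0,0,0,0,0.02]]' && python3 -m pendant '[[0,0,0,0,2,0,0.02],[0,0,0,0,4,0,0.02],[0,0,0,0,5,0,0.02],[0,0,0,0,6,0,0.02],[0,0,0,0,6,0,0.02],[0,0,0,0,5,0,0.02],[0,0,0,0,2,0,0.02],[0,0,0,0,0,0,0.02],[0,0,0,0,0,0,0.02],[0,0,0,0,0,0,0.02],[0,0,0,0,0,0,0.02]]'; python3 - <<'E'
from h import *
snap('wrist','w9');s=arm.read_state();print(R.from_quat(s['ee_rot']).as_matrix().round(4).tolist(),s['position'])
for f in ('w7','w8','w9'):
    im=load(f)['image']; h=cv2.cvtColor(im,cv2.COLOR_RGB2HSV)
    m=((h[...,0]>8)&(h[...,0]<18)&(h[...,1]>185)&(h[...,2]>60)).astype(np.uint8); m[:190]=0;m[:,:190]=0;m[:,350:]=0
    n,l,st,c=cv2.connectedComponentsWithStats(m); i=1+np.argmax(st[1:,4]); print(f,st[i],c[i])
    cn=max(cv2.findContours((l==i).astype(np.uint8),0,1)[0],key=cv2.contourArea)
    print(cv2.approxPolyDP(cn,4,True)[:,0].tolist())
E
```

```text
clock: 8.75
position: [521.2, 226.6, 256.3]
ee_rot: [0.022, 0.966, -0.006, 0.259]
contact_force: [0.3, 0.1, -0.6]
gripper_width: 33.2
grasp_force: 59.6
clock: 9.85
position: [520.7, 226.5, 256.4]
ee_rot: [0.022, 1.0, -0.0, 0.0]
contact_force: [-0.2, 0.2, -2.3]
gripper_width: 33.6
grasp_force: 59.6
[[-0.999, 0.0447, 0.0003], [0.0447, 0.999, -0.0], [-0.0003, 0.0, -1.0]] [520.74564785 226.55055807 256.47037411]
w7 [ 227  219   87  155 7862] [270.41986772 276.93894683]
[[243, 220], [227, 280], [232, 373], [239, 371], [238, 313], [243, 307], [300, 309], [303, 372], [310, 373], [313, 279], [299, 221]]
w8 [ 227  247   87  127 4872] [272.40845649 297.15024631]
[[290, 247], [283, 254], [283, 249], [270, 249], [271, 255], [263, 253], [267, 255], [260, 261], [259, 254], [240, 280], [239, 275], [237, 281], [227, 282], [232, 373], [239, 371], [240, 310], [278, 306], [301, 311], [303, 372], [311, 373], [313, 281], [310, 271], [305, 277], [310, 269], [299, 270], [293, 258], [296, 251], [287, 251]]
w9 [ 227  219   87  155 7830] [270.49604087 277.19310345]
[[243, 220], [227, 281], [232, 373], [239, 371], [236, 329], [241, 308], [296, 306], [302, 313], [303, 372], [310, 373], [313, 279], [298, 219]]
```

The grip is stable and the tilt was 30.0° for over a second. Now I'll carry the cell over the viewer.

```bash
python3 -m pendant '[[-0.0007,-0.015,0,0,0,0,0.02],[-0.0007,-0.03,0,0,0,0,0.02],[-0.0007,-0.04,0,0,0,0,0.02],[-0.0007,-0.04,0,0,0,0,0.02],[-0.0007,-0.04,0,0,0,0,0.02],[-0.0007,-0.04,0,0,0,0,0.02],[-0.0007,-0.04,0,0,0,0,0.02],[-0.0007,-0.04,0,0,0,0,0.02],[-0.0007,-0.04,0,0,0,0,0.02],[-0.0007,-0.04,0,0,0,0,0.02],[-0.0007,-0.03,0,0,0,0,0.02],[-0.0007,-0.016,0,0,0,0,0.02]]' && python3 -m pendant '[[0,0,0,0,0,-3.8,0.02],[0,0,0,0,0,-3.8,0.02],[0,0,0,0,0,-3.8,0.02],[0,0,0,0,0,0,0.02],[0,0,0,0,0,0,0.02]]' && python3 - <<'E'
from h import *
P=[];Q=[]
for i in range(4):
    snap('wrist','w10'); s=arm.read_state(); P.append(s['position']);Q.append(s['ee_rot'])
T=R.from_quat(Q).mean().as_matrix(); p=np.mean(P,0); print(p,np.degrees(np.arctan2(T[1,0],T[0,0])),T[2].round(4))
print('shift',T.T@(np.array([510.7,-184.5,139.9])-p))
E
```

```text
clock: 11.1
position: [509.9, -187.1, 256.5]
ee_rot: [0.024, 1.0, -0.0, -0.0]
contact_force: [-0.2, -0.1, -0.8]
gripper_width: 33.4
grasp_force: 59.7
clock: 11.6
position: [510.6, -184.6, 256.5]
ee_rot: [-0.076, 0.997, -0.0, 0.0]
contact_force: [-0.2, 0.2, -1.4]
gripper_width: 33.4
grasp_force: 59.6
[ 510.83385201 -184.43443637  256.41789845] -171.23920140151188 [-1.e-04 -1.e-04 -1.e+00]
shift [ 1.56378015e-01 -3.79099812e-02  1.16517883e+02]
```

```bash
python3 -m pendant '[[0,0,0.015,0,0,0,0.02],[0,0,0.025,0,0,0,0.02],[0,0,0.025,0,0,0,0.02],[0,0,0.02,0,0,0,0.02],[0,0,0.015,0,0,0,0.02],[0,0,0.01,0,0,0,0.02],[0,0,0.006,0,0,0,0.02],[0,0,0,0,0,0,0.02],[0,0,0,0,0,0,0.02]]' && python3 - <<'E'
from h import *
P=[]
for i in range(3):
    a=snap('wrist','w11'); P.append(arm.read_state()['position'])
print(np.mean(P,0))
s=snap('scene','s11')
c=cv2.resize(s['image'][135:235,200:283,::-1],None,fx=4.2,fy=4.2,interpolation=cv2.INTER_NEAREST)
w=cv2.resize(a['image'][150:380,150:380,::-1],(420,420),interpolation=cv2.INTER_CUBIC)
cv2.imwrite('pics/chk.png',np.hstack([w,c[:420]]))
E
```

```text
clock: 12.7
position: [511.6, -184.5, 141.0]
ee_rot: [-0.077, 0.997, -0.0, 0.001]
contact_force: [0.3, 0.1, -1.2]
gripper_width: 33.5
grasp_force: 59.6
[ 511.59275787 -184.45304675  141.16496197]
```

View pics/chk.png

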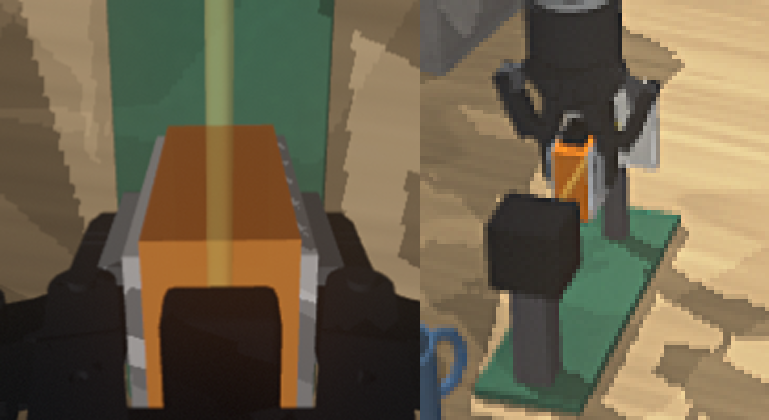

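In the wrist view the beam column (about 219 in the crop) lies on the cell's centre line (219.5 to 220), so it is centred sideways to within about 0.3 mm. The scene view shows the beam crossing the amber window between lamp and screen. The cell sits about 1.3 mm high, so I'll trim that and hand in.

```bash
python3 -m pendant '[[0,0,0.0011,0,0,0,0.02],[0,0,0,0,0,0,0.02],[0,0,0,0,0,0,0.02],[0,0,0,0,0,0,0.02],[0,0,0,0,0,0,0.02]]' && python3 -c "
from h import *
s=arm.read_state();print(s['position'],s['grasp_force'],s['gripper_width'],s['contact_force']);print(arm.job_done())"
```

```text
clock: 13.4
position: [511.1, -184.4, 139.2]
ee_rot: [-0.077, 0.997, -0.0, 0.0]
contact_force: [0.5, -0.0, -2.1]
gripper_width: 33.8
grasp_force: 59.6
[ 511.05367274 -184.38380871  139.23252089] 59.647513031959534 33.80736192863497 [ 0.544661   -0.02333616 -2.09203724]
the job is handed in; nothing more can be done
None
```

I handed the job in at 13.4 s with the amber cell held upright by its frosted faces midway along the beam: it was tipped to 30° for over a second on the way, and it is centred sideways in the beam to about 0.3 mm by the wrist camera, but its height rests on the stated 130 mm because my measurement (132.7 mm) was too coarse to confirm it.

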